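# Clamp a bar in the drill jig with its thumbscrew

## Task

Load the loose aluminium bar (the one with two countersunk holes in its top), lying flat, into the channel of the drill jig and gently slide it under the bridge until its end butts against the steel bush block. Then turn the knurled thumbscrew clockwise until its nose seats on the bar and the resistance rises: nip it up just enough to hold and stop there, because overtightening marks the bar, then let go. Leave everything else on the bench where it is.

Things in the scene. Friction and masses are not known exactly. Their poses are not given: they have to be found in the camera images.
- blank_mid (a point): centre (half-way up) of the aluminium bar to load: 45 x 100 x 22 mm, about 0.27 kg, lying flat on the bench at the start, two countersunk holes on top; axes: x across its 45 mm width, y along its 100 mm length, z up. Its ends are alike: either may go first
- blank: the same bar as a whole; origin at the centre of its underside
- jig: drill jig screwed to the bench: aluminium plate 175 x 104 x 12 mm, x = -90 to +85 mm. Origin on the bench under the channel's centre line; x along the channel from its open mouth to the bush block, y across, z up. Channel floor at z = 12 mm. The bar is home with its centre at x = +10, y = 0 (+-2.5), z = 23 mm. Screw heads at the corners (y = +-44.5 mm) reach z = 18 mm
- channel (a point): middle of the open part of the channel, on its floor (jig x = -50 mm; axes as the jig's). Two steel guides, 50 mm apart (bar: 45 mm) and 12 mm wide, run from jig x = -80 to +60 mm; their tops are only 5.5 mm above the floor (screws on them 6.5 mm), mouth ends splayed. A bar laid with its centre here clears the bridge by 4 mm and overhangs the plate by 10 mm
- bush_block: steel block 22 x 66 x 30 mm across the channel's far end, holding two drill bushes; it is the end stop: its face towards the channel is at jig x = +60 mm. Origin at the bottom middle of that face, on the channel floor
- bridge: aluminium bridge 32 x 112 x 12 mm (x, y, z) over the channel, centred at jig x = +20 mm, on two threaded posts at y = +-44.5 mm that stand 8 mm above it. Carries the thumbscrew. Origin at the centre of its underside, about 43 mm above the bench: its height was set for an earlier job and differs by up to 1 mm either way from run to run
- spindle: the thumbscrew's threaded spindle with flat brass nose (12 mm across), upright through the middle of the bridge. Origin at the bridge's underside when the joint reads 0; it sinks 1.91 mm per rad (12 mm per turn)
- knob (a point): centre of the knurled head of the thumbscrew: steel, 27.5 mm across, knurls 20 mm tall, round, axis vertical over jig x = +20 mm, y = 0; about 95 mm above the bench at first. Under the knurls a 17 mm collar 6 mm high, then the 10 mm spindle. The bridge's brass nut (23 mm across, 3 mm high) is 30 to 40 mm below this point. Goes down with the screw
- thumbscrew (a joint): thumbscrew angle (rad), growing clockwise seen from above = down, 1.91 mm per rad. Starts at -0.5 to 0.5; the nose meets the bar after 1.0 to 3.2 rad of turning, not known beforehand. Free turning: 0.12 N m friction, either way. Once seated, nose force grows about 100 N per rad and adds 0.0019 N m per N, also when held still. Holds itself when released. 10 to 60 N is right
- wide_mid (a point): centre of a pale wooden off-cut, 60 x 90 x 19 mm (x, y, z), lying near the bar; bystander
- jar: small amber jar with dark lid, 46 mm across, 59 mm tall, standing between vice and jig near the back edge; bystander. Origin under its centre
- pencil: flat red pencil, 168 mm long, 8 mm high, lying between the vice and the jig; bystander

How it is judged:
On the way, in this order (a step that is already met when the one before it is completed fails the run):
1. the bar lies flat in the channel, its end against the bush block (x of blank_mid in the frame of jig between 0.0085 and 0.012 m and z of blank_mid in the frame of jig between 0.0205 and 0.0245 m and angle between the y axis of blank and the x axis of jig, either way round below 0.07 rad), for 0.2 s.
2. the thumbscrew's nose bears on the bar (all of step 1 and contact force between spindle and blank above 8 N), for 0.2 s.
At the end, for the whole second after the job is handed in: The bar lies flat in the channel, its end within 1.5 mm of the bush block, and the thumbscrew's nose presses on it with more than 8 N; everything is released and at rest (all of step 2 and linear speed of blank below 0.01 m/s); the robot touches nothing.
It fails at once if the thumbscrew is overtightened: its nose presses on the bar with more than 70 N (contact force between spindle and blank above 70 N).
It fails at once if the bar is rammed against the bush block with more than 40 N (contact force between bush_block and blank above 40 N).
It fails at once if another thing on the bench is moved by more than 25 mm (distance of any of wide_mid, jar, pencil from where it was at the start of the episode above 0.025 m).
It fails at once if the amber jar is knocked over (angle between jar's own z axis and vertical above 0.5 rad).
It also fails if it takes over 72 s, if anything falls off the work surface, if the arm or the gripper's body presses on something with over 40 N, if the wrist force passes 120 N, or if a joint passes its speed limit or range.

## Robot

A 6-joint arm with a two-finger parallel gripper is mounted at the origin on the work surface; the furniture and walls round the work are solid. World frame = base frame: x ahead of the robot, y to its left, z up, the work surface at z = 0. Lengths are in m, angles in rad, forces in N, time in s.
With the tool pointing down it reaches from about 0.25 to 0.775 m from the base axis. Payload 4 kg.
Tool frame: the origin (TCP) lies midway between the tips of the shut fingers; the grasp point (between the pads) lies 19 mm behind it; y points along the fingers, z is the direction in which the jaws open and shut, and the axes are right-handed (so a half turn about y gives the same grasp; the last joint's range is limited). The gripper opens to 94 mm and grips with 3 to 60 N. Pads are 16 mm wide; open, the fingers measure 119 mm over their backs; the gripper's body (75 mm by 177 mm) begins 78 mm behind the grasp point.
Start: joints at [1.151, 0.087, 1.371, -0, 1.684, -0.103], TCP at [0.171, 0.523, 0.206] pointing down, gripper open.
Joint ranges: [-3.1, 3.1], [-0.76, 2.03], [0.27, 2.55], [-1.08, 4.22], [0.17, 2.65], [-2.57, 2.57]. Speed limits (rad/s): [2.79, 2.79, 3.14, 3.14, 3.14, 3.14].

## Interface

Orientations are given as a unit quaternion [w, x, y, z].
In Python, from cell import r, grab_frame, job, spotter gives the robot as it stands.
- The arm moves only by the tool arm_command, never from a script. Its argument "plan" is a list of rows, each a list of 3 entries, a list of its own where there are three numbers: the shift along the tool's x, y, z in mm, then the turn, a rotation vector about the tool's x, y, z in degrees, then the finger opening in mm, from 0 to 94. In form: [[[dx, dy, dz], [rx, ry, rz], grip], ...]. A call has 1 to 20 rows; each row shifts and turns the pose as measured when the row begins, along the tool's axes as they then stand; what a row does not reach is not made up. A row lasts 1/10 s, in which the tool goes at most 50 mm and 8.59 degrees, less where a joint would pass 70% of its speed; a pose out of reach is approached as far as the arm can. A call with a gripper value outside its range is refused whole. The fingers move at their own pace and stop on an object; "grip_force" is the grip in N (left out, the last holds). Time passes only in rows, so rows that do not move let the fingers close. It gives the time, the measured TCP pose, the force and the opening at its end, in the units of the state.
- r.get_obs(): the state, without advancing time (a new reading comes with each control period).
- grab_frame(name): name is "scene" or "side" or "wrist"; returns a dict with "frame" (480x640x3 uint8, red, green, blue), "fx", "fy", "cx", "cy" (pixels), "R" (3x3) and "t" (3): a world point X has camera coordinates R X + t. Camera axes: x right, y down, z forward; pixel columns grow to the right and rows downward; lengths in m; the calibration is good to about 2 mm. A picture is of the moment at which its call begins. There is no depth.
- job.sign_off(): hands the job in, once; it reports no verdict.
Trained networks look in a picture, given as the dict that the camera call returned (one of the last four; its "shot" number tells which), for a name from the list of things; names that differ only in an ending like _2 or _b are one class to them, and where a whole thing is asked for, a point or a joint stands for the part that bears it (a point fixed in the world has none). Each returns a list of dicts, best first, with "confidence" (0 to 1); they miss things now and then, are a little off and sometimes report something else, mostly with a low value. They report only what shows in the picture. A call takes as long as a camera call.
- spotter.search_frame(query, picture): "box" ([centre column, centre row, width, height] as shares, 0 to 1, of the picture: columns of its width, rows of its height, round what is visible of it).
- spotter.silhouettes(query, picture): "region" (480x640 bool, what is visible of it) and "box" ([centre column, centre row, width, height] as shares, 0 to 1, of the picture: columns of its width, rows of its height, round what is visible of it).
- spotter.spot_point(query, picture): "centre" ([column, row] as shares, 0 to 1, of the picture: columns of its width, rows of its height: a listed point, or the origin of a listed thing).
The state is a dict: "t": time; "q": joint angles; "joint_velocities": joint speeds; "effort": joint torques, N m; "tool_pos": TCP position; "tool_rot": TCP orientation; "force": force on the tool from outside, world axes, zero at the start; "wrist_torque": the same for the moment, N m; "finger_gap": opening from 0.0 (shut) to 1.0 (fully open).
Only numpy, scipy, OpenCV 4.12 (cv2) and the standard library are available. Lean on these libraries where they do the work, as an engineer would, in place of code of your own. Each camera call takes 0.05 s, during which the arm holds its last target. There are 200 camera calls.

## Working session

There is one attempt and no reset: what is moved stays moved. The work goes in short steps, Python scripts to look and compute and a tool call to move; the robot and the scene stay as the last step left them, time stands still between calls to the robot, and variables do not carry over. Pictures are saved under pics/ and viewed, about 8 in all and at most 12, crops included, and the job is handed in when it is done.

Besides the shell and the picture viewer there is one more tool, called after "Call:" by a JSON object that holds its "name" and its "arguments". arm_command: Moves the arm, as the interface text tells. Its arguments: {"type":"object","properties":{"plan":{"type":"array"},"grip_force":{"type":"number"}},"required":["plan"]}

```bash
mkdir -p pics; ls
cat > h.py <<'E'
import numpy as np, cv2
from cell import r, grab_frame, job, spotter
from scipy.spatial.transform import Rotation as Ro
def ray(p,c,z):
    u,v=c; d=p["R"].T@np.array([(u-p["cx"])/p["fx"],(v-p["cy"])/p["fy"],1]); o=-p["R"].T@p["t"]
    return o+d*(z-o[2])/d[2]
def proj(p,X):
    c=p["R"]@np.array(X)+p["t"]; return c[0]/c[2]*p["fx"]+p["cx"],c[1]/c[2]*p["fy"]+p["cy"]
def tri(obs):
    A=[];b=[]
    for p,(u,v) in obs:
        d=p["R"].T@np.array([(u-p["cx"])/p["fx"],(v-p["cy"])/p["fy"],1]);d/=np.linalg.norm(d);o=-p["R"].T@p["t"]
        P=np.eye(3)-np.outer(d,d);A.append(P);b.append(P@o)
    return np.linalg.lstsq(np.vstack(A),np.hstack(b),rcond=None)[0]
def pt(n,p):
    l=spotter.spot_point(n,p)
    return [(round(x["confidence"],2),(x["centre"][0]*640,x["centre"][1]*480)) for x in l]
def save(p,n): cv2.imwrite(f"pics/{n}.png",p["frame"][:,:,::-1])
def T():
    o=r.get_obs(); q=o["tool_rot"]; R=Ro.from_quat([q[1],q[2],q[3],q[0]]).as_matrix(); return np.array(o["tool_pos"]),R,o
E
python3 - <<'E'
from h import *
np.set_printoptions(precision=4,suppress=True)
p,R,o=T(); print(p,R,o)
for n in ["scene","side"]:
    c=grab_frame(n); save(c,n); print(n,"cam at",-c["R"].T@c["t"])
    for k,z in dict(blank_mid=.011,jig=0,channel=.012,bush_block=.012,bridge=.043,knob=.095,wide_mid=.0095,jar=0,pencil=0).items():
        for cf,uv in pt(k,c)[:2]: print(k,cf,np.round(uv,0),ray(c,uv,z))
E
```

```text
pics
[0.1711 0.5221 0.2043] [[ 0.9503 -0.0009  0.3115]
 [-0.3115 -0.002   0.9502]
 [-0.0002 -1.     -0.0022]] {'t': 0.0, 'q': array([ 1.1509,  0.0879,  1.3723,  0.    ,  1.6836, -0.1031]), 'joint_velocities': array([ 0.0012,  0.0009,  0.0007, -0.002 ,  0.0004, -0.0003]), 'effort': array([ -0.0004, -34.0168, -30.2433,   0.0716,   0.033 ,  -0.0002]), 'tool_pos': array([0.1711, 0.5221, 0.2043]), 'tool_rot': array([-0.6975,  0.699 , -0.1117,  0.1113]), 'force': array([ 0.4959,  0.1498, -0.373 ]), 'wrist_torque': array([0.0046, 0.0209, 0.0533]), 'finger_gap': 0.9986633792223498}
scene cam at [ 0.0854 -0.4031  0.7433]
blank_mid 0.7 [465. 350.] [ 0.5402 -0.2523  0.011 ]
jig 0.74 [280. 226.] [ 0.5201  0.2027 -0.    ]
channel 0.93 [298. 231.] [0.5295 0.1552 0.012 ]
bush_block 0.64 [265. 206.] [0.529  0.2636 0.012 ]
bush_block 0.27 [351. 249.] [0.5703 0.04   0.012 ]
bridge 0.64 [275. 202.] [0.5336 0.2287 0.043 ]
bridge 0.28 [415. 399.] [ 0.3983 -0.2544  0.043 ]
knob 0.77 [273. 183.] [0.5349 0.2292 0.095 ]
wide_mid 0.8 [416. 402.] [ 0.4106 -0.2508  0.0095]
wide_mid 0.27 [464. 349.] [ 0.5415 -0.2496  0.0095]
jar 0.78 [351. 248.] [0.5791 0.05   0.    ]
jar 0.35 [274. 187.] [0.5921 0.3084 0.    ]
pencil 0.81 [310. 284.] [0.457  0.0431 0.    ]
pencil 0.41 [283. 227.] [0.5225 0.1968 0.    ]
side cam at [ 0.209  -0.6911  0.6987]
blank_mid 0.7 [407. 368.] [ 0.5397 -0.2496  0.011 ]
jig 0.75 [318. 238.] [0.5275 0.1999 0.    ]
jig 0.28 [409. 367.] [ 0.5493 -0.2417 -0.    ]
channel 0.87 [327. 242.] [0.5388 0.1636 0.012 ]
channel 0.21 [319. 222.] [0.5491 0.2523 0.012 ]
bush_block 0.4 [311. 220.] [0.5336 0.2676 0.012 ]
bridge 0.78 [316. 215.] [0.5396 0.243  0.043 ]
bridge 0.57 [312. 221.] [0.521  0.2226 0.043 ]
knob 0.58 [315. 202.] [0.5302 0.225  0.095 ]
wide_mid 0.95 [341. 383.] [ 0.414  -0.2372  0.0095]
jar 0.97 [361. 264.] [0.5889 0.0651 0.    ]
pencil 0.83 [309. 284.] [0.4484 0.0414 0.    ]
```

View pics/scene.png

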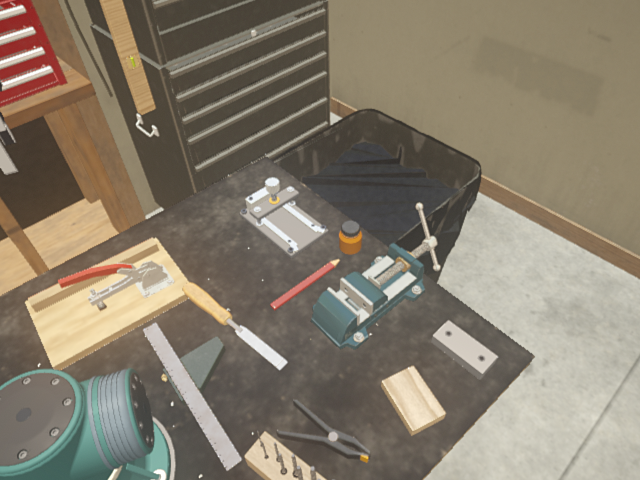

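Run:
```python
from h import *
np.set_printoptions(precision=4,suppress=True)
for n in ["scene","side"]:
    c=grab_frame(n)
    for k,z in dict(blank=.022).items():
        m=spotter.silhouettes(k,c)[0]; print(k,m["confidence"])
        cnt=max(cv2.findContours(m["region"].astype(np.uint8),0,2)[0],key=cv2.contourArea)
        q=cv2.approxPolyDP(cnt,5,True)[:,0]
        for uv in q: print(uv,ray(c,uv,z)[:2],ray(c,uv,0)[:2])
```

```text
blank 0.56
[447 321] [ 0.5587 -0.1998] [ 0.5731 -0.1936]
[431 341] [ 0.5072 -0.2045] [ 0.52   -0.1984]
[480 378] [ 0.5077 -0.3004] [ 0.5206 -0.2972]
[495 356] [ 0.5582 -0.2957] [ 0.5726 -0.2925]
blank 0.76
[385 348] [ 0.5182 -0.2014] [ 0.5282 -0.1854]
[409 395] [ 0.5105 -0.3081] [ 0.5203 -0.2956]
[431 388] [ 0.5533 -0.3089] [ 0.5645 -0.2965]
[406 342] [ 0.5626 -0.2022] [ 0.5741 -0.1863]
```

The scene picture shows the bar at about (465,348), the off-cut at (414,400) and the vice at (370,295). The jar is at (350,237), the pencil at (305,284) and the jig at (283,217), with its mouth towards the robot's right (-y). The jig's x axis therefore runs roughly along world +y, and the bar already lies roughly along y.

Call:
{"name": "arm_command", "arguments": {"plan": [[[40, -6, 0], [0, 8, 0], 94], [[40, -6, 0], [0, 8, 0], 94], [[40, -6, 0], [0, 8, 0], 94], [[40, -6, 0], [0, 8, 0], 94], [[40, -6, 0], [0, 8, 0], 94], [[40, -6, 0], [0, 8, 0], 94], [[40, -6, 0], [0, 8, 0], 94], [[40, -6, 0], [0, 8, 0], 94], [[40, -6, 0], [0, 8, 0], 94], [[47, 0, 14], [0, 0, 0], 94], [[47, 0, 14], [0, 0, 0], 94], [[47, 0, 14], [0, 0, 0], 94], [[47, 0, 14], [0, 0, 0], 94], [[47, 0, 14], [0, 0, 0], 94], [[47, 0, 14], [0, 0, 0], 94], [[47, 0, 14], [0, 0, 0], 94], [[47, 0, 14], [0, 0, 0], 94], [[47, 0, 14], [0, 0, 0], 94], [[47, 0, 14], [0, 0, 0], 94], [[47, 0, 14], [0, 0, 0], 94]]}}

```text
t: 3.2
tool_pos: [0.5182, -0.2788, 0.2633]
tool_rot: [-0.491, 0.486, -0.508, 0.514]
force: [0.7, 1.1, -0.0]
finger_gap: 1.0
```

```bash
cat > bar.py <<'E'
from h import *
np.set_printoptions(precision=4,suppress=True)
p,R,o=T(); print(p,o["q"]);print(R)
c=grab_frame("wrist"); save(c,"w1")
for m in spotter.silhouettes("blank",c)[:1]:
    print(m["confidence"])
    cnt=max(cv2.findContours(m["region"].astype(np.uint8),0,2)[0],key=cv2.contourArea)
    q=cv2.boxPoints(cv2.minAreaRect(cnt)); print(q)
    W=np.array([ray(c,uv,.022) for uv in q]); print(W); print("c",W.mean(0), "len",[np.linalg.norm(W[i]-W[i-1]) for i in range(4)])
print("mid",[(a,ray(c,b,.011)) for a,b in pt("blank_mid",c)])
E
python3 bar.py
```

```text
[ 0.5182 -0.2788  0.2633] [-0.5931  0.163   1.1732  0.0054  1.7964 -0.5475]
[[-0.0443  0.0104  0.999 ]
 [-0.999  -0.0006 -0.0443]
 [ 0.0002 -0.9999  0.0104]]
0.84
[[315.3606 134.5551]
 [356.9619 133.8252]
 [358.5579 224.7972]
 [316.9566 225.5271]]
[[ 0.5185 -0.1986  0.022 ]
 [ 0.5636 -0.1998  0.022 ]
 [ 0.5637 -0.3013  0.022 ]
 [ 0.5155 -0.3     0.022 ]]
c [ 0.5403 -0.2499  0.022 ] len [np.float64(0.10140484941061151), np.float64(0.045139474725715494), np.float64(0.10151201349804785), np.float64(0.04829263034077786)]
mid [(0.77, array([ 0.5423, -0.2539,  0.011 ]))]
```

View pics/w1.png

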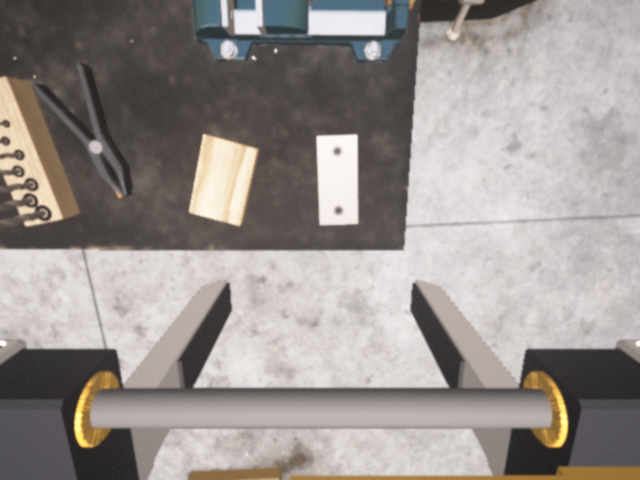

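The wrist picture shows the bar at columns 316–358, rows 134–225, with two holes. The off-cut lies left at (223,180) and the vice above. The bar measures 45–48 × 101 mm, which fits, with its centre at about (0.540,-0.250) along y. I'll grip it 26 mm behind its centre, with the tips kept 8 mm above its underside so that they clear the guides.

Call:
{"name": "arm_command", "arguments": {"plan": [[[-2, 20, 11], [-0.3, -0.8, 0], 94], [[-2, 40, 11], [-0.3, -0.8, 0], 94], [[0, 40, 0], [0, 0, 0], 94], [[0, 40, 0], [0, 0, 0], 94], [[0, 40, 0], [0, 0, 0], 94], [[0, 20, 0], [0, 0, 0], 80], [[0, 0, 0], [0, 0, 0], 75]]}}

```text
t: 4.05
tool_pos: [0.5432, -0.2677, 0.0613]
tool_rot: [-0.499, 0.496, -0.501, 0.504]
force: [-0.7, 0.6, -0.5]
finger_gap: 0.868
```

```bash
sed -i 's/"w1"/"w2"/' bar.py; python3 bar.py
```

```text
[ 0.5432 -0.2677  0.0613] [-0.5532  0.2737  1.4445  0.0029  1.418  -0.5422]
[[-0.0114  0.0061  0.9999]
 [-0.9999 -0.0004 -0.0114]
 [ 0.0003 -1.      0.0061]]
0.67
[[277. 156.]
 [355. 156.]
 [355. 315.]
 [277. 315.]]
[[ 0.5191 -0.1988  0.022 ]
 [ 0.5638 -0.1994  0.022 ]
 [ 0.5653 -0.3     0.022 ]
 [ 0.5147 -0.2992  0.022 ]]
c [ 0.5407 -0.2494  0.022 ] len [np.float64(0.10048842872841232), np.float64(0.04466960937355828), np.float64(0.10061648682964111), np.float64(0.05052171866351997)]
mid [(0.74, array([ 0.5432, -0.2491,  0.011 ]))]
```

Call:
{"name": "arm_command", "arguments": {"plan": [[[8, 20, -2], [-0.3, 0, 0], 70], [[0, 20, 0], [0, 0, 0], 70], [[0, 12, 0], [0, 0, 0], 65], [[0, 1, 0], [0, 0, 0], 65], [[0, 0, 0], [0, 0, 0], 35], [[0, 0, 0], [0, 0, 0], 35], [[0, 0, 0], [0, 0, 0], 35], [[0, 0, 0], [0, 0, 0], 35], [[0, 0, 0], [0, 0, 0], 35]], "grip_force": 40}}

```text
t: 5.1
tool_pos: [0.5549, -0.2835, 0.0306]
tool_rot: [-0.501, 0.494, -0.488, 0.517]
force: [0.1, -0.2, -0.1]
finger_gap: 0.374
```

```bash
sed -i 's/"w2"/"w3"/' bar.py; python3 bar.py
python3 - <<'E'
from h import *
o=r.get_obs(); print(o)
a=grab_frame("wrist")["frame"]; b=grab_frame("side")["frame"]
cv2.imwrite("pics/d1.png",cv2.resize(np.hstack([a,b])[:,:,::-1],(800,300)))
E
```

```text
[ 0.5549 -0.2835  0.0306] [-0.5634  0.3097  1.464   0.0003  1.3267 -0.5533]
[[-0.0106  0.035   0.9993]
 [-0.9997 -0.0218 -0.0098]
 [ 0.0214 -0.9992  0.0352]]
0.8
[[243. 128.]
 [336. 128.]
 [336. 315.]
 [243. 315.]]
[[ 0.5191 -0.1998  0.022 ]
 [ 0.5633 -0.2003  0.022 ]
 [ 0.5636 -0.3002  0.022 ]
 [ 0.512  -0.2987  0.022 ]]
c [ 0.5395 -0.2498  0.022 ] len [np.float64(0.09916222477043712), np.float64(0.044241981351010776), np.float64(0.09995984275380439), np.float64(0.05159827860234007)]
mid [(0.58, array([ 0.5432, -0.2496,  0.011 ]))]
{'t': 5.25, 'q': array([-5.63434783e-01,  3.10029925e-01,  1.46442286e+00,  2.46478370e-04,
        1.32667793e+00, -5.53287942e-01]), 'joint_velocities': array([-0.00063406,  0.00315009,  0.00203553,  0.0012561 ,  0.00180635,
        0.00124197]), 'effort': array([ 5.82193985e-03, -4.13015950e+01, -2.81751072e+01,  5.55267627e-02,
       -1.16287074e-01,  2.39812776e-03]), 'tool_pos': array([ 0.55466815, -0.28336097,  0.03014144]), 'tool_rot': array([-0.50064391,  0.49403871, -0.48852277,  0.5163593 ]), 'force': array([-0.75588621, -0.59697843, -0.67394101]), 'wrist_torque': array([-0.05192959,  0.1033411 , -0.04480189]), 'finger_gap': 0.36853636230098286}
```

View pics/d1.png

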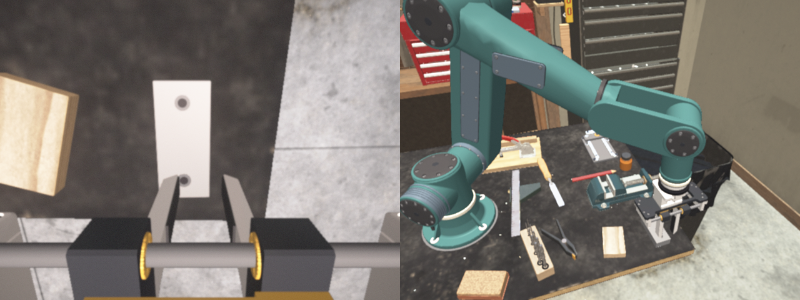

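The fingers closed to 35 mm above the bar. They didn't grip it, and the tool is tilted by 2°. The bar itself hasn't moved. I'll open, level the tool, and descend in stages with checks.

Call:
{"name": "arm_command", "arguments": {"plan": [[[0, -5, 0], [0, 0, 0], 72], [[0, 0, 0], [-2, 0, 1.2], 72], [[0, 0, 0], [0, 0, 0], 72], [[0, 0, 0], [0, 0, 0], 72]]}}

```text
t: 5.75
tool_pos: [0.5541, -0.283, 0.0355]
tool_rot: [0.497, -0.498, 0.503, -0.502]
force: [-0.8, -0.7, -0.9]
finger_gap: 0.675
```

Run:
```python
from h import *
np.set_printoptions(precision=4,suppress=True)
p,R,o=T(); print(p,o["force"],o["finger_gap"]*94);print(R)
```

```text
[ 0.5541 -0.283   0.0355] [-0.7928 -0.6791 -0.947 ] 63.48405967473904
[[-0.0103 -0.0017  0.9999]
 [-0.9999  0.0007 -0.0103]
 [-0.0007 -1.     -0.0017]]
```

Call:
{"name": "arm_command", "arguments": {"plan": [[[-7.5, 0, -13.5], [0, 0, 0], 72], [[0, 0, 0], [0, 0, 0], 72], [[0, 10, 0], [0, 0, 0], 72], [[0, 10, 0], [0, 0, 0], 72], [[0, 0, 0], [0, 0, 0], 72]]}}

```text
t: 6.25
tool_pos: [0.541, -0.2756, 0.0141]
tool_rot: [-0.497, 0.497, -0.502, 0.503]
force: [-0.8, 0.0, 1.2]
finger_gap: 0.767
```

Run:
```python
from h import *
np.set_printoptions(precision=4,suppress=True)
p,R,o=T(); print(p,o["force"],o["finger_gap"]*94);print(R)
```

```text
[ 0.541  -0.2756  0.0141] [-0.7918  0.0276  1.218 ] 72.12388854174166
[[-0.0103  0.001   0.9999]
 [-0.9999 -0.0009 -0.0103]
 [ 0.0009 -1.      0.001 ]]
```

Call:
{"name": "arm_command", "arguments": {"plan": [[[0, 6, 0], [0, 0, 0], 60], [[0, 0, 0], [0, 0, 0], 50], [[0, 0, 0], [0, 0, 0], 40], [[0, 0, 0], [0, 0, 0], 40]], "grip_force": 12}}

```text
t: 6.65
tool_pos: [0.541, -0.2756, 0.0061]
tool_rot: [0.497, -0.498, 0.503, -0.502]
force: [0.6, -0.1, -1.5]
finger_gap: 0.476
```

Run:
```python
from h import *
np.set_printoptions(precision=4,suppress=True)
p,R,o=T(); print(p,o["force"],o["wrist_torque"],o["finger_gap"]*94);print(R)
```

```text
[ 0.541  -0.2756  0.0061] [ 0.6286 -0.062  -1.4711] [-0.0727  0.1341  0.0155] 44.71510560542003
[[-0.0103 -0.0007  0.9999]
 [-0.9999  0.0001 -0.0103]
 [-0.0001 -1.     -0.0007]]
```

Call:
{"name": "arm_command", "arguments": {"plan": [[[0, 0, 0], [0, 0, 0], 50], [[0, -2.5, 0], [0, 0, 0], 50], [[0, 0, 0], [0, 0, 0], 50], [[0, 0, 0], [0, 0, 0], 42], [[0, 0, 0], [0, 0, 0], 40], [[0, 0, 0], [0, 0, 0], 40]], "grip_force": 25}}

```text
t: 7.25
tool_pos: [0.5416, -0.276, 0.0099]
tool_rot: [-0.497, 0.497, -0.502, 0.503]
force: [1.1, -0.3, -0.8]
finger_gap: 0.475
```

Call:
{"name": "arm_command", "arguments": {"plan": [[[0, -10, 0], [0, 0, 0], 40], [[0, -20, 0], [0, 0, 0], 40], [[0, -30, 0], [0, 0, 0], 40], [[0, 0, 0], [0, 0, 0], 40]], "grip_force": 30}}

```text
t: 7.65
tool_pos: [0.5398, -0.275, 0.07]
tool_rot: [0.497, -0.498, 0.504, -0.501]
force: [0.3, -0.1, -1.7]
finger_gap: 0.477
```

Run:
```python
from h import *
np.set_printoptions(precision=4,suppress=True)
p,R,o=T(); print(p,o["force"],o["wrist_torque"],o["finger_gap"]*94);print(R)
c=grab_frame("side"); m=spotter.search_frame("blank",c)[0]; print(m, proj(c,[.541,-.25,.011]))
```

```text
[ 0.5398 -0.275   0.07  ] [ 0.3258 -0.1436 -1.7491] [-0.161   0.0264 -0.0409] 44.80116876462759
[[-0.0103 -0.0041  0.9999]
 [-0.9999  0.0018 -0.0103]
 [-0.0018 -1.     -0.0041]]
{'box': [0.648, 0.7359, 0.0638, 0.0752], 'confidence': 0.89} (np.float64(407.50452514610083), np.float64(367.96459682179875))
```

Call:
{"name": "arm_command", "arguments": {"plan": [[[0, -45, 0], [0, 0, 0], 40], [[0, -45, 0], [0, 0, 0], 40], [[0, -45, 0], [0, 0, 0], 40], [[0, -45, 0], [0, -0.5, 0], 40], [[-25, 0, -5], [0, 0, 0], 40], [[-45, 0, -5], [0, 0, 0], 40], [[-45, 0, 0], [0, 0, 0], 40], [[-45, 0, 0], [0, 0, 0], 40], [[-45, 0, 0], [0, 0, 0], 40], [[-45, 0, 0], [0, 0, 0], 40], [[-45, 0, 0], [0, 0, 0], 40], [[-30, 0, 0], [0, 0, 0], 40], [[0, 0, 0], [0, 0, 0], 40]]}}

```text
t: 9.05
tool_pos: [0.5208, 0.0635, 0.2246]
tool_rot: [0.489, -0.507, 0.523, -0.48]
force: [-0.1, -0.3, -3.2]
finger_gap: 0.472
```

```bash
cat > jig.py <<'E'
from h import *
import sys
np.set_printoptions(precision=4,suppress=True)
p,R,o=T(); print(p,o["finger_gap"]*94);print(R)
c=grab_frame("wrist"); save(c,sys.argv[1])
for k,z in dict(jig=0,channel=.012,bush_block=.012,bridge=.043,knob=.095,jar=0,pencil=.0,blank_mid=.25).items():
    for cf,uv in pt(k,c)[:1]: print(k,cf,np.round(uv,0),ray(c,uv,z))
E
python3 jig.py w4
```

```text
[0.5208 0.0635 0.2246] 44.4052172838135
[[-0.0079 -0.0613  0.9981]
 [-0.9996  0.0264 -0.0062]
 [-0.026  -0.9978 -0.0614]]
jig 0.71 [345.  77.] [0.5318 0.2053 0.    ]
channel 0.86 [340. 130.] [0.5283 0.154  0.012 ]
bush_block 0.97 [345.  10.] [0.5316 0.2613 0.012 ]
bridge 0.76 [338.  42.] [0.5262 0.2267 0.043 ]
knob 0.61 [342.  27.] [0.5295 0.2243 0.095 ]
jar 0.9 [391. 221.] [0.5842 0.0578 0.    ]
pencil 0.62 [276. 230.] [0.4565 0.0464 0.    ]
blank_mid 0.77 [323. 246.] [0.5236 0.0967 0.25  ]
```

View pics/w4.png

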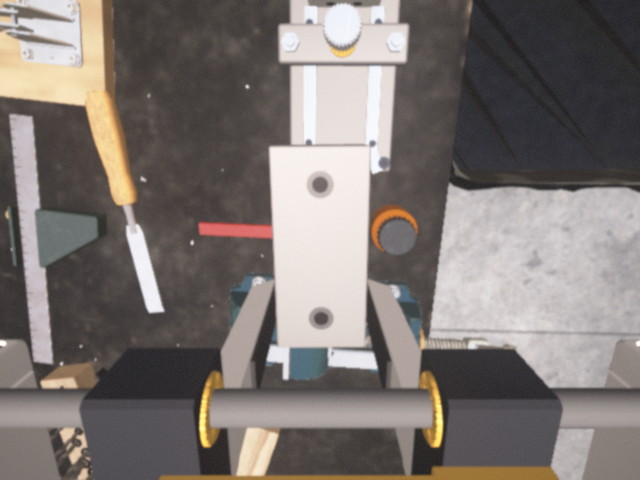

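The wrist picture shows the bar held lengthways at (320,245), with the jig ahead. The bridge is at (343,42), the knob at (342,27), and the guides are white strips at columns 310 and 375. The jar is at (395,232). The tool has tilted about 3.5°, so I'll level it and then measure the guides.

Call:
{"name": "arm_command", "arguments": {"plan": [[[0, 0, 0], [3.5, 0, -1.5], 40], [[0, 0, 0], [0, 0, 0], 40], [[0, 0, 0], [0, 0, 0], 40]]}}

```text
t: 9.8
tool_pos: [0.5225, 0.0568, 0.227]
tool_rot: [-0.496, 0.495, -0.503, 0.506]
force: [-0.1, -0.2, -2.4]
finger_gap: 0.48
```

```bash
python3 jig.py w5
python3 - <<'E'
from h import *
np.set_printoptions(precision=4,suppress=True)
c=grab_frame("wrist")
g=cv2.cvtColor(c["frame"],cv2.COLOR_RGB2GRAY)
# rectify plane z=.0175 to mm grid, x .47-.59, y .08-.30
xs=np.arange(.47,.59,.0005); ys=np.arange(.30,.08,-.0005)
mp=np.array([[proj(c,[x,y,.0175]) for x in xs] for y in ys],np.float32)
im=cv2.remap(c["frame"],mp[...,0],mp[...,1],cv2.INTER_LINEAR)[:,:,::-1]
im=cv2.resize(im,None,fx=1.35,fy=1.35)
pj=mp
cv2.imwrite("pics/rect.png",im)
gr=cv2.remap(g,mp[...,0],mp[...,1],cv2.INTER_LINEAR)
for y in (.205,.195,.185,.175,.165,.155):
    row=gr[int((.30-y)/.0005)-3:int((.30-y)/.0005)+4].mean(0); print(y, row[::4].astype(int))
E
```

```text
[0.5225 0.0568 0.227 ] 45.12287197652757
[[-0.0179  0.0044  0.9998]
 [-0.9998 -0.0024 -0.0179]
 [ 0.0023 -1.      0.0045]]
jig 0.56 [326.  62.] [0.5311 0.2056 0.    ]
channel 0.79 [323. 117.] [0.5279 0.1532 0.012 ]
bridge 0.85 [321.  30.] [0.527  0.2237 0.043 ]
knob 0.6 [326.  13.] [0.5297 0.2231 0.095 ]
jar 0.6 [378. 212.] [0.587  0.0524 0.    ]
pencil 0.63 [257. 218.] [0.4519 0.0479 0.    ]
blank_mid 0.67 [321. 247.] [0.5231 0.0899 0.25  ]
0.205 [ 82  77  76  78 110 190 221 221 221 222 222 228 243 245 246 246 246 238
 221 222 222 222 222 222 222 222 223 223 223 223 224 223 223 223 223 223
 223 222 222 222 223 221 216 243 244 246 246 247 239 221 221 221 221 220
 202 130  94  92  89  88]
0.195 [ 80  80  79  79 122 197 221 222 222 221 221 221 244 245 247 247 247 235
 222 223 223 224 223 223 224 224 223 223 223 223 224 223 223 224 223 224
 224 224 223 223 223 223 228 244 246 246 246 246 235 223 222 222 222 221
 200 123  89  86  84  83]
0.185 [ 87  87  86  88 128 202 222 222 223 224 221 233 246 247 247 247 248 227
 222 224 224 224 224 224 224 225 224 225 224 224 224 224 224 224 225 224

[... 151 characters left out ...]
44 247 247 247 247 245 223
 223 224 225 224 225 225 225 225 224 225 225 224 224 224 224 225 224 225
 224 225 224 225 224 220 235 247 247 247 247 248 237 224 224 224 223 221
 187 112  90  93  94  93]
0.165 [ 87  87  86  90 150 214 224 224 223 224 226 240 247 248 248 248 244 223
 226 225 226 226 226 226 226 225 226 226 226 225 225 225 225 225 225 225
 225 225 225 225 225 222 234 247 248 248 248 246 230 224 224 225 223 221
 178 107  93  91  93  94]
0.155 [ 85  85  86  95 156 217 225 225 225 225 224 240 248 249 249 248 245 227
 226 226 226 226 226 226 226 226 226 227 226 227 226 226 226 227 226 226
 226 226 225 225 226 227 241 248 249 249 248 245 223 225 224 224 225 221
 172  99  93  89  90  92]
```

View pics/rect.png

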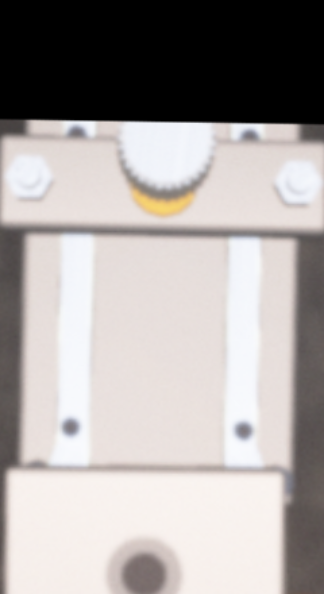

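The guides' inner edges are about 50 mm apart, as they should be. The channel's centre line runs from (0.528, 0.155) to (0.5295, 0.205), about 1.4° off the y axis. I'll move over the channel and descend, stopping short of the guides.

Call:
{"name": "arm_command", "arguments": {"plan": [[[-20, 0, 2], [0, 0.4, 0], 40], [[-20, 0, 2], [0, 0, 0], 40], [[-18, 0, 2], [0, 0, 0], 40], [[0, 15, 0], [0, 0, 0], 40], [[0, 25, 0], [0, 0, 0], 40], [[0, 25, 0], [0, 0, 0], 40], [[0, 25, 0], [0, 0, 0], 40], [[0, 25, 0], [0, 0, 0], 40], [[0, 25, 0], [0, 0, 0], 40], [[0, 15, 0], [0, 0, 0], 40], [[0, 0, 0], [0, 0, 0], 40]]}}

```text
t: 11.4
tool_pos: [0.5282, 0.1111, 0.0599]
tool_rot: [-0.491, 0.495, -0.505, 0.508]
force: [-0.4, -0.1, -3.0]
finger_gap: 0.475
```

```bash
python3 jig.py w6
```

```text
[0.5282 0.1111 0.0599] 44.615750208812784
[[-0.0266 -0.0007  0.9996]
 [-0.9996 -0.0079 -0.0266]
 [ 0.0079 -1.     -0.0005]]
jig 0.85 [318. 116.] [0.5291 0.202  0.    ]
channel 0.65 [322. 243.] [0.5294 0.1251 0.012 ]
bush_block 0.52 [318.  42.] [0.5301 0.2396 0.012 ]
bridge 0.85 [314.  63.] [0.5279 0.2243 0.043 ]
knob 0.98 [315.  41.] [0.5291 0.2232 0.095 ]
jar 0.61 [398. 332.] [0.5825 0.0525 0.    ]
pencil 0.63 [224. 345.] [0.456  0.0453 0.    ]
blank_mid 0.94 [323. 249.] [0.5304 0.1967 0.25  ]
```

View pics/w6.png

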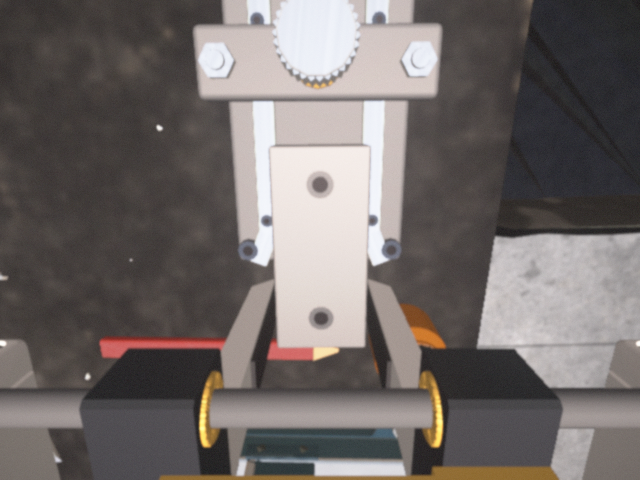

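Run:
```python
from h import *
np.set_printoptions(precision=4,suppress=True)
p,R,o=T()
c=grab_frame("wrist"); print("cam",-c["R"].T@c["t"])
g=cv2.cvtColor(c["frame"],cv2.COLOR_RGB2GRAY)
for v in range(84,140,8): print(v,"y@.0175",ray(c,(320,v),.0175)[1].round(4),[ (u,int(g[v-1:v+2,u].mean())) for u in range(248,400,3)])
for y in (.135,.165): # expected bar edges, top z
  z=p[2]+.0135
  print([np.round(proj(c,[p[0]+s*.0225+(y-p[1])*.027,y,z])) for s in(-1,1)])
```

```text
cam [0.5321 0.194  0.2442]
84 y@.0175 0.2197 [(248, 203), (251, 204), (254, 204), (257, 205), (260, 206), (263, 205), (266, 208), (269, 204), (272, 206), (275, 206), (278, 206), (281, 206), (284, 204), (287, 189), (290, 138), (293, 180), (296, 155), (299, 150), (302, 230), (305, 186), (308, 204), (311, 228), (314, 151), (317, 185), (320, 175), (323, 126), (326, 144), (329, 196), (332, 201), (335, 206), (338, 207), (341, 209), (344, 208), (347, 208), (350, 208), (353, 207), (356, 208), (359, 208), (362, 207), (365, 209), (368, 208), (371, 207), (374, 207), (377, 208), (380, 208), (383, 209), (386, 207), (389, 208), (392, 208), (395, 207), (398, 204)]
92 y@.0175 0.2155 [(248, 206), (251, 204), (254, 206), (257, 206), (260, 207), (263, 207), (266, 205), (269, 206), (272, 208), (275, 205), (278, 205), (281, 207), (284, 206), (287, 207), (290, 206), (293, 208), (296, 206), (299, 205), (302, 196), (305, 185), (308, 191), (311, 175), (314, 192), (317, 197), (320, 204), (323, 206), (326, 209), (329, 210), (332, 208), (335, 209), (338, 209), (341, 209), (344, 208), (347, 209), (350, 210), (35
[... 2733 characters left out ...]
8 [(248, 205), (251, 241), (254, 241), (257, 243), (260, 244), (263, 242), (266, 245), (269, 202), (272, 197), (275, 197), (278, 198), (281, 197), (284, 199), (287, 197), (290, 195), (293, 199), (296, 199), (299, 198), (302, 199), (305, 199), (308, 199), (311, 198), (314, 199), (317, 198), (320, 197), (323, 199), (326, 199), (329, 198), (332, 199), (335, 198), (338, 198), (341, 198), (344, 199), (347, 198), (350, 198), (353, 190), (356, 237), (359, 242), (362, 242), (365, 243), (368, 243), (371, 242), (374, 241), (377, 198), (380, 198), (383, 198), (386, 197), (389, 196), (392, 197), (395, 179), (398, 107)]
[array([273., 264.]), array([369., 261.])]
[array([271., 201.]), array([371., 198.])]
```

The bar's edges (272–369) match their predicted pixels, and the jig's screws are symmetric about column 319. The second frame doesn't agree with the first, so I'll check whether the arm is still settling.

```bash
cat > chk.py <<'E'
from h import *
np.set_printoptions(precision=4,suppress=True)
for i in range(2):
  c=grab_frame("wrist"); p,R,o=T(); print(o["t"],p,R[:,2],"cam",-c["R"].T@c["t"], c["R"][0])
  g=cv2.cvtColor(c["frame"],cv2.COLOR_RGB2GRAY).astype(float)
  for y in (.200,.192,.184):
    z=.0175; v=int(round(proj(c,[.529,y,z])[1])); row=g[v-1:v+2].mean(0)>222
    u=np.where(row[230:410])[0]+230; seg=np.split(u,np.where(np.diff(u)>5)[0]+1)
    e=[(s[0],s[-1]) for s in seg if len(s)>8]; 
    print(y,v,e,[ (ray(c,(a,v),z)[0].round(4),ray(c,(b,v),z)[0].round(4)) for a,b in e])
E
python3 chk.py
```

```text
11.95 [0.5314 0.1123 0.0645] [ 0.9996 -0.026   0.008 ] cam [0.5321 0.1941 0.2439] [ 0.9996 -0.0259  0.0086]
0.2 121 [(np.int64(249), np.int64(268)), (np.int64(356), np.int64(376))] [(np.float64(0.4929), np.float64(0.5038)), (np.float64(0.5546), np.float64(0.5662))]
0.192 135 [(np.int64(249), np.int64(268)), (np.int64(356), np.int64(374))] [(np.float64(0.4922), np.float64(0.5033)), (np.float64(0.5546), np.float64(0.5651))]
0.184 149 [(np.int64(250), np.int64(375))] [(np.float64(0.4922), np.float64(0.5658))]
12.0 [0.5313 0.1123 0.0644] [ 0.9996 -0.0261  0.0077] cam [0.532  0.1941 0.2437] [ 0.9996 -0.0259  0.0082]
0.2 121 [(np.int64(249), np.int64(268)), (np.int64(356), np.int64(375))] [(np.float64(0.4927), np.float64(0.5037)), (np.float64(0.5544), np.float64(0.5654))]
0.192 135 [(np.int64(250), np.int64(268)), (np.int64(356), np.int64(375))] [(np.float64(0.4927), np.float64(0.5031)), (np.float64(0.5544), np.float64(0.5655))]
0.184 149 [(np.int64(250), np.int64(374))] [(np.float64(0.4921), np.float64(0.565))]
```

The arm was bouncing by about 5 mm, and it has now settled. The channel's centre is x=0.529 at y=0.196 with slope 0.026, so the TCP target is about (0.527, 0.121).

Call:
{"name": "arm_command", "arguments": {"plan": [[[-9, 0, -4.5], [-0.4, 0, 0.4], 40], [[0, 7, 0], [0, 0, 0], 40], [[0, 7, 0], [0, 0, 0], 40], [[0, 7, 0], [0, 0, 0], 40], [[0, 0, 0], [0, 0, 0], 40], [[0, 0, 0], [0, 0, 0], 40], [[0, 0, 0], [0, 0, 0], 40], [[0, 0, 0], [0, 0, 0], 40]]}}

```text
t: 12.8
tool_pos: [0.5259, 0.1223, 0.0404]
tool_rot: [0.493, -0.494, 0.507, -0.506]
force: [0.1, -0.7, -3.7]
finger_gap: 0.473
```

```bash
python3 chk.py; python3 -c "
from h import *
p,R,o=T();print(R.round(4),o['force'])"
```

```text
12.85 [0.526  0.1223 0.0405] [ 0.9997 -0.0257 -0.0017] cam [0.5282 0.2028 0.2202] [ 0.9997 -0.0255 -0.0016]
0.2 140 [(np.int64(254), np.int64(274)), (np.int64(372), np.int64(393))] [(np.float64(0.4929), np.float64(0.5034)), (np.float64(0.5547), np.float64(0.5657))]
0.192 156 [(np.int64(254), np.int64(392))] [(np.float64(0.4923), np.float64(0.5654))]
0.184 171 [(np.int64(255), np.int64(312)), (np.int64(326), np.int64(391))] [(np.float64(0.4922), np.float64(0.5228)), (np.float64(0.5303), np.float64(0.5651))]
12.9 [0.526  0.1224 0.0405] [ 0.9997 -0.0256 -0.0016] cam [0.5282 0.2028 0.2202] [ 0.9997 -0.0255 -0.0015]
0.2 140 [(np.int64(254), np.int64(274)), (np.int64(372), np.int64(393))] [(np.float64(0.4929), np.float64(0.5034)), (np.float64(0.5547), np.float64(0.5657))]
0.192 156 [(np.int64(254), np.int64(392))] [(np.float64(0.4923), np.float64(0.5655))]
0.184 171 [(np.int64(255), np.int64(312)), (np.int64(326), np.int64(391))] [(np.float64(0.4922), np.float64(0.5228)), (np.float64(0.5303), np.float64(0.5651))]
[[-0.0256 -0.0015  0.9997]
 [-0.9997  0.0011 -0.0256]
 [-0.0011 -1.     -0.0016]] [-0.44294203  0.37855951 -2.3934054 ]
```

Call:
{"name": "arm_command", "arguments": {"plan": [[[0, 4, 1], [0, 0, 0], 40], [[0, 4, 0], [0, 0, 0], 40], [[0, 4, 0], [0, 0, 0], 40], [[0, 3, 0], [0, 0, 0], 40], [[0, 2, 0], [0, 0, 0], 40], [[0, 2, 0], [0, 0, 0], 40], [[0, 0, 0], [0, 0, 0], 40], [[0, 0, 0], [0, 0, 0], 40]]}}

```text
t: 13.7
tool_pos: [0.528, 0.1224, 0.0223]
tool_rot: [0.494, -0.493, 0.507, -0.506]
force: [-0.5, 1.3, -2.5]
finger_gap: 0.477
```

```bash
python3 -c "
from h import *
p,R,o=T();print(p,R.round(4),o['force'],o['wrist_torque'])"
```

```text
[0.52797753 0.1223651  0.02230464] [[-2.570e-02  7.000e-04  9.997e-01]
 [-9.997e-01  1.300e-03 -2.570e-02]
 [-1.300e-03 -1.000e+00  7.000e-04]] [-0.5267582   1.3232635  -2.53635916] [-0.16230554  0.06572934 -0.01504251]
```

Call:
{"name": "arm_command", "arguments": {"plan": [[[0, 1.0, -0.8], [0, 0, 0], 40], [[0, 0.7, 0], [0, 0, 0], 40], [[0, 0, 0], [0, 0, 0], 40], [[0, 0, 0], [0, 0, 0], 40]]}}

```text
t: 14.1
tool_pos: [0.5279, 0.1224, 0.0219]
tool_rot: [-0.495, 0.493, -0.506, 0.507]
force: [-1.1, -0.0, 0.1]
finger_gap: 0.475
```

```bash
python3 -c "
from h import *
p,R,o=T();print(p,R.round(4),o['force'],o['wrist_torque'])"
```

```text
[0.52785616 0.12242316 0.02190495] [[-0.0257  0.0026  0.9997]
 [-0.9997  0.0014 -0.0257]
 [-0.0015 -1.      0.0025]] [-1.09941715 -0.04503591  0.14016486] [-0.13772103  0.21824829  0.00277441]
```

The weight has come off and the tips are at 21.9 mm. The grip was 9.9 mm above the bar's underside, so the bar is on the channel floor (12 mm). I'll re-grip lightly so that it can slip at the stop, then slide it.

Call:
{"name": "arm_command", "arguments": {"plan": [[[0, 0, 0], [0, 0, 0], 49], [[0, 0, 0], [0, 0, 0], 49], [[0, 0, 0], [0, 0, 0], 40], [[0, 0, 0], [0, 0, 0], 40], [[-3, 0, 0], [0, 0, 0], 40], [[-5, 0, 0], [0, 0, 0], 40], [[-5, 0, 0], [0, 0, 0], 40], [[-5, 0, 0], [0, 0, 0], 40], [[0, 0, 0], [0, 0, 0], 40]], "grip_force": 8}}

```text
t: 15.0
tool_pos: [0.5291, 0.1409, 0.0219]
tool_rot: [-0.494, 0.493, -0.505, 0.508]
force: [0.1, -0.6, 0.7]
finger_gap: 0.478
```

```bash
python3 jig.py w7; python3 -c "
from h import *
p,R,o=T();print(o['force'],o['wrist_torque'])"
```

```text
[0.5291 0.1409 0.0219] 44.90652824280549
[[-0.026   0.0039  0.9997]
 [-0.9997 -0.0004 -0.026 ]
 [ 0.0003 -1.      0.0039]]
bush_block 0.93 [319.  38.] [0.5314 0.2635 0.012 ]
bridge 0.84 [316. 128.] [0.5293 0.2241 0.043 ]
knob 0.68 [316. 131.] [0.5295 0.2225 0.095 ]
blank_mid 0.65 [321. 248.] [0.5304 0.2366 0.25  ]
[ 0.39812198  1.28263793 -0.32221569] [ 0.25552348  0.09639446 -0.00545773]
```

View pics/w7.png

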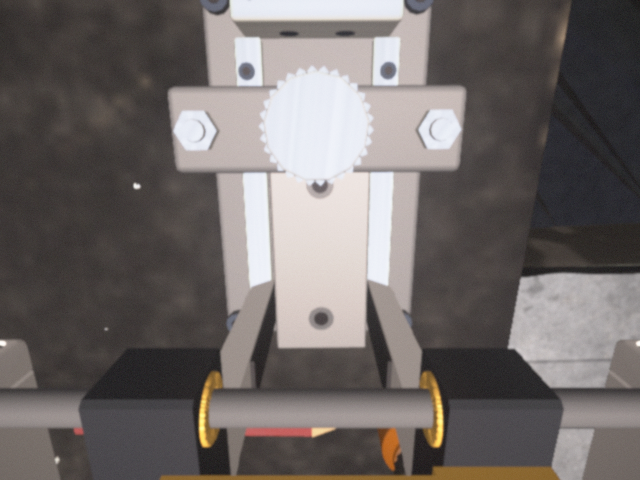

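The picture shows the bar between the guides (columns 275–366, with the inner guide edges at about 270 and 371), its front end already under the bridge. The bush block is at row 10. About 47 mm remain.

Call:
{"name": "arm_command", "arguments": {"plan": [[[-3, 0, -0.5], [0, 0, 0], 40], [[-5, 0, -0.5], [0, 0, 0], 40], [[-5, 0, 0], [0, 0, 0], 40], [[-5, 0, 0], [0, 0, 0], 40], [[-5, 0, 0], [0, 0, 0], 40], [[-5, 0, 0], [0, 0, 0], 40], [[-5, 0, 0], [0, 0, 0], 40], [[-4, 0, 0], [0, 0, 0], 40], [[-2, 0, 0], [0, 0, 0], 40], [[0, 0, 0], [0, 0, 0], 40]]}}

```text
t: 16.45
tool_pos: [0.5293, 0.1794, 0.0219]
tool_rot: [-0.492, 0.494, -0.504, 0.509]
force: [-0.2, -1.3, 1.9]
finger_gap: 0.479
```

```bash
cat > st.py <<'E'
from h import *
np.set_printoptions(precision=4,suppress=True)
p,R,o=T();print(p,o['force'],o['wrist_torque'],o["finger_gap"]*94);print(R)
E
python3 st.py
```

```text
[0.5293 0.1794 0.0219] [-0.1586 -1.3436  1.9475] [-0.4437  0.0715  0.0289] 45.03835745853077
[[-0.0266  0.0039  0.9996]
 [-0.9996 -0.0074 -0.0266]
 [ 0.0073 -1.      0.004 ]]
```

Call:
{"name": "arm_command", "arguments": {"plan": [[[-1.5, 0, 0], [0, 0, 0.4], 40], [[-1.5, 0, 0], [0, 0, 0], 40], [[-1.5, 0, 0], [0, 0, 0], 40], [[-1.5, 0, 0], [0, 0, 0], 40], [[0, 0, 0], [0, 0, 0], 40]]}}

```text
t: 16.95
tool_pos: [0.5294, 0.1853, 0.0219]
tool_rot: [-0.494, 0.492, -0.506, 0.508]
force: [-0.1, -1.4, 0.4]
finger_gap: 0.479
```

```bash
python3 st.py
```

```text
[0.5294 0.1853 0.0219] [-0.0981 -1.3583  0.4244] [-0.3299  0.1325  0.0263] 45.04209581214241
[[-0.0274  0.0038  0.9996]
 [-0.9996 -0.0002 -0.0274]
 [ 0.0001 -1.      0.0038]]
```

Call:
{"name": "arm_command", "arguments": {"plan": [[[-1.5, 0, 0], [0, 0, 0], 40], [[-1.5, 0, 0], [0, 0, 0], 40], [[0, 0, 0], [0, 0, 0], 40]]}}

```text
t: 17.25
tool_pos: [0.5295, 0.1871, 0.0219]
tool_rot: [-0.493, 0.493, -0.505, 0.508]
force: [0.5, -1.4, 1.4]
finger_gap: 0.474
```

```bash
python3 st.py
```

```text
[0.5295 0.1871 0.0219] [ 0.4523 -1.4075  1.3871] [-0.3618  0.0356  0.013 ] 44.56097946893663
[[-0.0276  0.0035  0.9996]
 [-0.9996 -0.003  -0.0276]
 [ 0.0029 -1.      0.0036]]
```

Call:
{"name": "arm_command", "arguments": {"plan": [[[-1, 0, 0], [0, 0, 0], 40], [[-1, 0, 0], [0, 0, 0], 40], [[0, 0, 0], [0, 0, 0], 40]]}}

```text
t: 17.55
tool_pos: [0.5295, 0.1871, 0.0219]
tool_rot: [-0.492, 0.494, -0.504, 0.509]
force: [0.7, -2.5, 0.7]
finger_gap: 0.476
```

Call:
{"name": "arm_command", "arguments": {"plan": [[[-1.5, 0, 0], [0, 0, 0], 40], [[-1.5, 0, 0], [0, 0, 0], 40]]}}

```text
t: 17.75
tool_pos: [0.5295, 0.1872, 0.0219]
tool_rot: [-0.49, 0.496, -0.503, 0.511]
force: [-0.8, -7.4, 1.9]
finger_gap: 0.479
```

```bash
python3 st.py
```

```text
[0.5295 0.1872 0.0219] [-0.8026 -7.3526  1.9315] [-1.4315  0.2673  0.0227] 45.01281606956551
[[-0.028   0.0022  0.9996]
 [-0.9995 -0.0134 -0.028 ]
 [ 0.0133 -0.9999  0.0026]]
```

The arm stopped at y=0.1872 with force rising to 7 N, so the bar is butted. That matches the bush face I measured (0.2627 from the bar, 0.2635 from the camera). I'll relax the push, release, rise, and rotate back for the knob.

Call:
{"name": "arm_command", "arguments": {"plan": [[[0, 0, 0], [0, 0, 0.7], 40], [[0, 0, 0], [0, 0, 0], 60], [[0, 0, 0], [0, 0, 0], 60], [[0, 0, 0], [0, 0, 0], 60], [[0, -15, 0], [0, 0, 0], 60], [[0, -25, 0], [0, 0, 0], 60], [[0, -30, 0], [0, 0, 0], 60], [[0, -30, 0], [0, 0, 0], 60], [[0, -30, 0], [0, 0, 0], 60], [[0, 0, 0], [0, 0, 0], 60], [[0, 0, 0], [0, 0, 0], 60]]}}

```text
t: 18.85
tool_pos: [0.5286, 0.1926, 0.1616]
tool_rot: [0.497, -0.49, 0.507, -0.505]
force: [-0.1, 0.0, 0.0]
finger_gap: 0.635
```

```bash
python3 jig.py w8
python3 - <<'E'
from h import *
o=r.get_obs(); print(o["q"].round(3))
c=grab_frame("wrist"); m=spotter.silhouettes("blank",c)[0]; print(m["confidence"],m["box"])
a=c["frame"]; b=grab_frame("side")["frame"]
cv2.imwrite("pics/d2.png",np.hstack([a[:,120:520],cv2.resize(b[150:330,240:390],(400,480))])[:,:,::-1])
E
```

```text
[0.5286 0.1926 0.1616] 59.6723061190661
[[-0.0256  0.0054  0.9997]
 [-0.9996  0.0098 -0.0256]
 [-0.0099 -0.9999  0.0051]]
channel 0.9 [320. 268.] [0.5281 0.1539 0.012 ]
bush_block 0.86 [322. 147.] [0.5322 0.2637 0.012 ]
bridge 0.81 [316. 203.] [0.5258 0.2211 0.043 ]
knob 0.59 [321. 214.] [0.5298 0.2221 0.095 ]
jar 0.63 [377. 355.] [0.5848 0.0526 0.    ]
pencil 0.58 [254. 362.] [0.4558 0.0478 0.    ]
[0.243 0.123 1.422 0.008 1.592 0.269]
0.96 [0.5024, 0.4333, 0.0877, 0.2433]
```

View pics/d2.png

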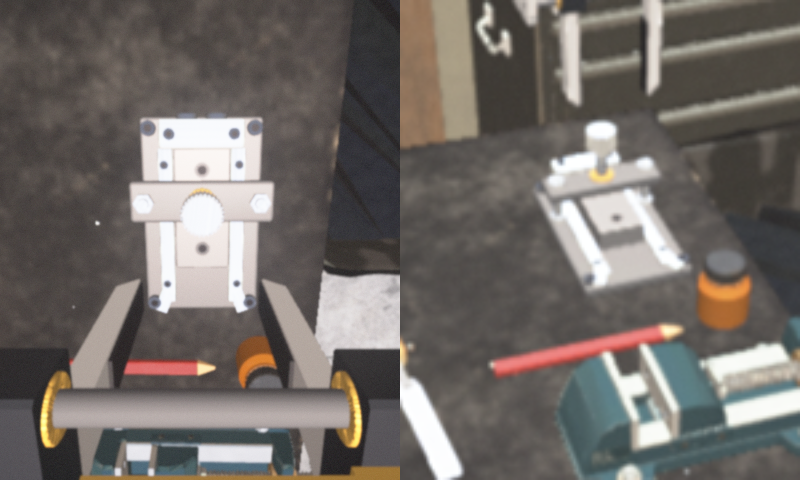

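The picture shows the bar home against the bush block, central between the guides under the bridge, with the side view agreeing. Next I rotate anticlockwise so there is plenty of clockwise wrist travel on the knob.

Call:
{"name": "arm_command", "arguments": {"plan": [[[0, 0, 0], [0, -8.5, 0], 60], [[0, 0, 0], [0, -8.5, 0], 60], [[0, 0, 0], [0, -8.5, 0], 60], [[0, 0, 0], [0, -8.5, 0], 60], [[0, 0, 0], [0, -8.5, 0], 60], [[0, 0, 0], [0, -8.5, 0], 60], [[0, 0, 0], [0, -8.5, 0], 60], [[0, 0, 0], [0, -8.5, 0], 60], [[0, 0, 0], [0, -8.5, 0], 60], [[0, 0, 0], [0, -8.5, 0], 60], [[0, 0, 0], [0, -8.5, 0], 60], [[0, 0, 0], [0, -8.5, 0], 60], [[0, 0, 0], [0, -8.5, 0], 60], [[0, 0, 0], [0, -8.5, 0], 60], [[0, 0, 0], [0, -8.5, 0], 60], [[0, 0, 0], [0, 0, 0], 60]]}}

```text
t: 21.05
tool_pos: [0.5285, 0.1921, 0.1597]
tool_rot: [0.672, -0.666, -0.23, 0.227]
force: [0.6, -0.1, 0.1]
finger_gap: 0.638
```

```bash
cat > k.py <<'E'
from h import *
import sys
np.set_printoptions(precision=4,suppress=True)
p,R,o=T();print(o["t"],p,"F",o['force'],"M",o['wrist_torque'],"gap",o["finger_gap"]*94,"q6",o["q"][5],"yaw",np.degrees(np.arctan2(R[1,2],R[0,2])))
tgt=np.array([.5297,.2225,float(sys.argv[1])])
print("shift mm (tool)",R.T@(tgt-p)*1000)
# levelling rotvec in tool frame
y=R[:,1]; print("level deg",R.T@np.degrees(np.cross(y,[0,0,-1])))
E
python3 k.py .15
```

```text
21.05 [0.5285 0.1921 0.1597] F [ 0.5884 -0.0692  0.1485] M [ 0.0616 -0.0025 -0.0199] gap 59.942329968685435 q6 -1.9856488084839545 yaw 127.68810663005874
shift mm (tool) [19.4876  9.9376 23.2391]
level deg [-0.3233 -0.      0.4274]
```

Call:
{"name": "arm_command", "arguments": {"plan": [[[10, 0, 12], [-0.3, 0, 0.4], 60], [[9.5, 8, 11], [0, 0, 0], 60], [[0, 0, 0], [0, 0, 0], 60], [[0, 0, 0], [0, 0, 0], 60]]}}

```text
t: 21.45
tool_pos: [0.53, 0.223, 0.1508]
tool_rot: [-0.67, 0.67, 0.225, -0.225]
force: [0.1, -0.9, 0.1]
finger_gap: 0.638
```

```bash
python3 k.py .076
python3 - <<'E'
from h import *
c=grab_frame("wrist"); print([(a,b,ray(c,b,.095)) for a,b in pt("knob",c)]); print(proj(c,[.5297,.2225,.095]))
m=spotter.search_frame("knob",c)[0];b=m["box"];print(m["confidence"],np.array(b)*[640,480,640,480])
E
```

```text
21.45 [0.53   0.223  0.1508] F [ 0.0718 -0.9283  0.1005] M [ 0.0532  0.0167 -0.0548] gap 59.97188808740286 q6 -1.9191651898871565 yaw 127.13705577488906
shift mm (tool) [-0.4891 74.8307 -0.2457]
level deg [ 0.0026  0.     -0.0167]
[(0.57, (321.088, 261.792), array([0.53018703, 0.22307431, 0.095     ]))]
(np.float64(320.84306649864794), np.float64(260.7507185264049))
0.68 [321.344 262.224  44.096  44.592]
```

Call:
{"name": "arm_command", "arguments": {"plan": [[[0, 15, 0], [0, 0, 0], 60], [[0, 20, 0], [0, 0, 0], 60], [[0, 20, 0], [0, 0, 0], 60], [[0, 12, 0], [0, 0, 0], 60], [[0, 4, 0], [0, 0, 0], 60], [[0, 0, 0], [0, 0, 0], 60], [[0, 0, 0], [0, 0, 0], 60]]}}

```text
t: 22.3
tool_pos: [0.5302, 0.2204, 0.0753]
tool_rot: [-0.671, 0.671, 0.224, -0.224]
force: [-0.5, 0.7, 0.8]
finger_gap: 0.64
```

```bash
python3 k.py .076
```

```text
22.3 [0.5302 0.2204 0.0753] F [-0.4595  0.7058  0.7631] M [ 0.0756  0.0127 -0.0141] gap 60.15042643951528 q6 -1.919079736029175 yaw 126.8900903069104
shift mm (tool) [ 0.9131 -0.7285  1.9955]
level deg [ 0.037  -0.      0.0117]
```

Call:
{"name": "arm_command", "arguments": {"plan": [[[1, -1, 2], [0, 0, 0], 60], [[0, 0, 0], [0, 0, 0], 40], [[0, 0, 0], [0, 0, 0], 20], [[0, 0, 0], [0, 0, 0], 20], [[0, 0, 0], [0, 0, 0], 20], [[0, 0, 0], [0, 0, 0], 20]], "grip_force": 20}}

```text
t: 22.9
tool_pos: [0.5312, 0.2245, 0.0801]
tool_rot: [0.671, -0.67, -0.226, 0.222]
force: [-1.7, 3.1, -1.4]
finger_gap: 0.288
```

```bash
cat > m.py <<'E'
from h import *
import time
np.set_printoptions(precision=4,suppress=True)
M=[];E=[]
for i in range(3):
    grab_frame("side"); p,R,o=T(); M.append(o["wrist_torque"]);E.append(o["effort"][5])
print(o["t"],p,"F",o['force'],"gap",(o["finger_gap"]*94).round(2),"q6",o["q"][5],"yaw",np.degrees(np.arctan2(R[1,2],R[0,2])).round(2))
print("M",np.mean(M,0),"Mz",np.array(M)[:,2],"eff6",np.array(E))
y=R[:,1]; print("level",R.T@np.degrees(np.cross(y,[0,0,-1])),"shift",(R.T@(np.array([.5300,.2225,p[2]])-p)*1000))
E
python3 m.py
```

```text
Traceback (most recent call last):
  File "m.py", line 7, in <module>
    print(o["t"],p,"F",o['force'],"gap",(o["finger_gap"]*94).round(2),"q6",o["q"][5],"yaw",np.degrees(np.arctan2(R[1,2],R[0,2])).round(2))
                                        ^^^^^^^^^^^^^^^^^^^^^^^^^^
AttributeError: 'float' object has no attribute 'round'
```

```bash
sed -i 's/(o\["finger_gap"\]\*94).round(2)/round(o["finger_gap"]*94,2)/' m.py; python3 m.py
```

```text
23.2 [0.5312 0.2244 0.08  ] F [-3.3967  4.1307  1.6703] gap 27.18 q6 -1.9148066686258853 yaw 126.93
M [ 0.7572  0.6297 -0.0122] Mz [-0.0188 -0.0141 -0.0038] eff6 [-0.0119 -0.0119 -0.0114]
level [ 0.0509 -0.      0.3643] shift [-2.1366 -0.0128 -0.8317]
```

Call:
{"name": "arm_command", "arguments": {"plan": [[[0, 0.3, 0], [0, 6, 0], 20], [[0, 0.5, 0], [0, 8, 0], 20], [[0, 0.5, 0], [0, 8, 0], 20], [[0, 0.5, 0], [0, 8, 0], 20], [[0, 0.5, 0], [0, 8, 0], 20], [[0, 0.5, 0], [0, 6, 0], 20]]}}

```text
t: 23.8
tool_pos: [0.5314, 0.2233, 0.0785]
tool_rot: [-0.705, 0.705, -0.051, 0.056]
force: [-1.5, 2.8, 2.3]
finger_gap: 0.289
```

```bash
python3 m.py
```

```text
23.95 [0.5315 0.2234 0.0785] F [-2.6155  1.2627  2.1833] gap 27.31 q6 -1.1247067852745127 yaw 81.71
M [ 0.2319  0.4746 -0.054 ] Mz [ 0.017  -0.046  -0.1331] eff6 [0.3461 0.3978 0.0072]
level [-0.0273  0.      0.4046] shift [-1.3234 -0.0099 -1.0588]
```

Create m.py:
```python
from h import *
np.set_printoptions(precision=4,suppress=True)
p,R,o=T()
print(o["t"],p,"F",o['force'],"gap",round(o["finger_gap"]*94,2),"q6",round(o["q"][5],4),"yaw",np.degrees(np.arctan2(R[1,2],R[0,2])).round(2))
print("M",o["wrist_torque"],"eff6",round(o["effort"][5],3),"v6",round(o["joint_velocities"][5],3))
y=R[:,1]; print("level",R.T@np.degrees(np.cross(y,[0,0,-1])))
```

```text
(no output)
```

Call:
{"name": "arm_command", "arguments": {"plan": [[[0, 0.3, 0], [0, 4, 0.4], 20], [[0, 0.2, 0], [0, 4, 0], 20], [[0, 0.2, 0], [0, 4, 0], 20]]}}

```text
t: 24.25
tool_pos: [0.5313, 0.2231, 0.0781]
tool_rot: [-0.696, 0.696, -0.124, 0.124]
force: [-2.2, 1.3, 2.2]
finger_gap: 0.289
```

```bash
python3 m.py
```

```text
24.25 [0.5313 0.2231 0.0781] F [-2.2083  1.3233  2.1975] gap 27.12 q6 -0.9188 yaw 69.79
M [0.2748 0.4638 0.0842] eff6 -0.465 v6 0.691
level [ 0.015   0.     -0.0064]
```

Call:
{"name": "arm_command", "arguments": {"plan": [[[0, 0.2, 0], [0, 4, 0], 20], [[0, 0.2, 0], [0, 4, 0], 20]]}}

```text
t: 24.45
tool_pos: [0.5311, 0.2229, 0.0778]
tool_rot: [-0.685, 0.686, -0.172, 0.172]
force: [-2.5, 2.0, 1.8]
finger_gap: 0.289
```

```bash
python3 m.py
```

```text
24.45 [0.5311 0.2229 0.0778] F [-2.5265  1.9598  1.7813] gap 27.21 q6 -0.779 yaw 61.79
M [0.2258 0.5023 0.0928] eff6 -0.461 v6 0.692
level [ 0.0543 -0.     -0.0018]
```

Call:
{"name": "arm_command", "arguments": {"plan": [[[0, 0.2, 0], [0, 4, 0], 20], [[0, 0.2, 0], [0, 4, 0], 20]]}}

```text
t: 24.65
tool_pos: [0.531, 0.2227, 0.0776]
tool_rot: [-0.672, 0.673, -0.22, 0.22]
force: [-2.9, 1.4, 2.1]
finger_gap: 0.286
```

```bash
python3 m.py
```

```text
24.65 [0.531  0.2227 0.0776] F [-2.9472  1.3653  2.0579] gap 26.93 q6 -0.6392 yaw 53.78
M [0.279  0.5118 0.1143] eff6 -0.46 v6 0.692
level [ 0.0868 -0.      0.0152]
```

Call:
{"name": "arm_command", "arguments": {"plan": [[[0, 0.2, 0], [0, 4, 0], 20], [[0, 0.2, 0], [0, 4, 0], 20]]}}

```text
t: 24.85
tool_pos: [0.5309, 0.2225, 0.0774]
tool_rot: [-0.654, 0.656, -0.266, 0.266]
force: [-2.4, 1.9, 2.8]
finger_gap: 0.291
```

```bash
python3 m.py
```

```text
24.85 [0.5309 0.2225 0.0774] F [-2.4167  1.9274  2.7891] gap 27.35 q6 -0.4995 yaw 45.78
M [0.2123 0.5197 0.1302] eff6 -0.46 v6 0.692
level [ 0.1125 -0.      0.0393]
```

Call:
{"name": "arm_command", "arguments": {"plan": [[[0, 0.2, 0], [0, 4, 0], 20], [[0, 0.2, 0], [0, 4, 0], 20]]}}

```text
t: 25.05
tool_pos: [0.5307, 0.2224, 0.0771]
tool_rot: [-0.634, 0.636, -0.311, 0.311]
force: [-2.1, 3.3, 0.9]
finger_gap: 0.287
```

```bash
python3 m.py
```

```text
25.05 [0.5307 0.2224 0.0771] F [-2.0831  3.3281  0.8767] gap 26.97 q6 -0.3596 yaw 37.78
M [0.2045 0.5343 0.0812] eff6 -0.459 v6 0.691
level [0.1394 0.     0.0621]
```

Call:
{"name": "arm_command", "arguments": {"plan": [[[0, 0.2, 0], [0, 4, 0], 20], [[0, 0.2, 0], [0, 4, 0], 20]]}}

```text
t: 25.25
tool_pos: [0.5305, 0.2223, 0.0768]
tool_rot: [-0.611, 0.613, -0.355, 0.355]
force: [-1.9, 2.1, 2.7]
finger_gap: 0.286
```

```bash
python3 m.py
```

```text
25.25 [0.5305 0.2223 0.0768] F [-1.9201  2.132   2.6799] gap 26.85 q6 -0.2199 yaw 29.77
M [0.2708 0.497  0.1611] eff6 -0.459 v6 0.692
level [0.1612 0.     0.0898]
```

Call:
{"name": "arm_command", "arguments": {"plan": [[[0, 0.2, 0], [0, 4, 0], 20], [[0, 0.2, 0], [0, 4, 0], 20]]}}

```text
t: 25.45
tool_pos: [0.5303, 0.2222, 0.0765]
tool_rot: [-0.584, 0.587, -0.397, 0.397]
force: [-2.3, 2.5, 1.7]
finger_gap: 0.285
```

```bash
python3 m.py
```

```text
25.45 [0.5303 0.2222 0.0765] F [-2.2824  2.4636  1.7059] gap 26.8 q6 -0.0801 yaw 21.77
M [0.2565 0.5229 0.1509] eff6 -0.458 v6 0.692
level [ 0.1779 -0.      0.116 ]
```

Call:
{"name": "arm_command", "arguments": {"plan": [[[0, 0.2, 0], [0, 4, 0], 20], [[0, 0.2, 0], [0, 4, 0], 20]]}}

```text
t: 25.65
tool_pos: [0.5301, 0.2222, 0.0762]
tool_rot: [-0.555, 0.558, -0.436, 0.436]
force: [-1.8, 1.4, 2.2]
finger_gap: 0.288
```

```bash
python3 m.py
```

```text
25.65 [0.5301 0.2222 0.0762] F [-1.7587  1.371   2.2175] gap 27.08 q6 0.0596 yaw 13.77
M [0.2678 0.5224 0.0794] eff6 -0.458 v6 0.691
level [ 0.1904 -0.      0.1443]
```

Call:
{"name": "arm_command", "arguments": {"plan": [[[0, 0.2, 0], [0, 4, 0], 20], [[0, 0.2, 0], [0, 4, 0], 20]]}}

```text
t: 25.85
tool_pos: [0.5299, 0.2222, 0.076]
tool_rot: [-0.523, 0.526, -0.474, 0.474]
force: [-2.7, 1.7, 1.3]
finger_gap: 0.292
```

```bash
python3 m.py
```

```text
25.85 [0.5299 0.2222 0.076 ] F [-2.6552  1.7468  1.2639] gap 27.41 q6 0.1994 yaw 5.77
M [0.2793 0.5973 0.1804] eff6 -0.457 v6 0.693
level [0.2001 0.     0.1767]
```

Call:
{"name": "arm_command", "arguments": {"plan": [[[0, 0.2, 0], [0, 4, 0], 20], [[0, 0.2, 0], [0, 4, 0], 20]]}}

```text
t: 26.05
tool_pos: [0.5297, 0.2222, 0.0757]
tool_rot: [0.488, -0.492, 0.51, -0.51]
force: [-2.1, 1.6, 2.2]
finger_gap: 0.287
```

```bash
python3 m.py
```

```text
26.05 [0.5297 0.2222 0.0757] F [-2.1044  1.5559  2.2498] gap 27.01 q6 0.3392 yaw -2.24
M [0.3258 0.6203 0.0794] eff6 -0.456 v6 0.693
level [0.2012 0.     0.2058]
```

Call:
{"name": "arm_command", "arguments": {"plan": [[[0, 0.2, 0], [0.2, 4, 0.2], 20], [[0, 0.2, 0], [0, 4, 0], 20]]}}

```text
t: 26.25
tool_pos: [0.5294, 0.2222, 0.0755]
tool_rot: [0.453, -0.454, 0.543, -0.543]
force: [-2.5, 2.2, 2.4]
finger_gap: 0.284
```

```bash
python3 m.py
```

```text
26.25 [0.5294 0.2222 0.0755] F [-2.5043  2.2091  2.3817] gap 26.67 q6 0.4774 yaw -10.24
M [0.2914 0.6608 0.1381] eff6 -0.448 v6 0.69
level [0.0245 0.     0.0066]
```

Call:
{"name": "arm_command", "arguments": {"plan": [[[0, 0.2, 0], [0, 4, 0], 20], [[0, 0.2, 0], [0, 4, 0], 20]]}}

```text
t: 26.45
tool_pos: [0.5292, 0.2223, 0.0753]
tool_rot: [0.414, -0.415, 0.573, -0.573]
force: [-2.2, 1.1, 3.0]
finger_gap: 0.287
```

```bash
python3 m.py
```

```text
26.45 [0.5292 0.2223 0.0753] F [-2.227   1.1197  2.9748] gap 26.95 q6 0.617 yaw -18.24
M [0.3316 0.5915 0.2037] eff6 -0.43 v6 0.692
level [ 0.0482 -0.      0.0043]
```

Call:
{"name": "arm_command", "arguments": {"plan": [[[0, 0.1, 0], [0, 4, 0], 20], [[0, 0.1, 0], [0, 4, 0], 20]]}}

```text
t: 26.65
tool_pos: [0.529, 0.2224, 0.0751]
tool_rot: [0.373, -0.374, 0.601, -0.6]
force: [-2.7, 1.1, 0.8]
finger_gap: 0.29
```

```bash
python3 m.py
```

```text
26.65 [0.529  0.2224 0.0751] F [-2.7208  1.0844  0.8287] gap 27.26 q6 0.7566 yaw -26.24
M [0.3733 0.5971 0.178 ] eff6 -0.408 v6 0.693
level [ 0.0807 -0.      0.0154]
```

The torque is rising. Joint-6 effort was flat at -0.456, then went to -0.448, -0.430 and -0.408, and Mz is about 0.19 against 0.12 when free. That puts contact near q6≈0.46 and the nose force at about 25–30 N. I'll stop here and let go.

Call:
{"name": "arm_command", "arguments": {"plan": [[[0, 0, 0], [0, 0, 0], 20], [[0, 0, 0], [0, 0, 0], 20], [[0, 0, 0], [0, 0, 0], 20]]}}

```text
t: 26.95
tool_pos: [0.5291, 0.2224, 0.0751]
tool_rot: [0.375, -0.376, 0.6, -0.599]
force: [-3.2, 2.1, 2.2]
finger_gap: 0.288
```

```bash
python3 m.py
```

```text
26.95 [0.5291 0.2224 0.0751] F [-3.2124  2.1277  2.1878] gap 27.12 q6 0.75 yaw -25.87
M [ 0.3477  0.5905 -0.0417] eff6 -0.018 v6 -0.016
level [ 0.0925 -0.      0.0084]
```

Call:
{"name": "arm_command", "arguments": {"plan": [[[0, 0, 0], [0, 0, 0], 60], [[0, 0, 0], [0, 0, 0], 60], [[0, 0, 0], [0, 0, 0], 60], [[0, 0, 0], [0, 0, 0], 60], [[0, -10, 0], [0, 0, 0], 60], [[0, -25, 0], [0, 0, 0], 60], [[0, -30, 0], [0, 0, 0], 60], [[0, -30, 0], [0, 0, 0], 60], [[0, -20, 0], [0, 0, 0], 60], [[0, 0, 0], [0, 0, 0], 60], [[0, 0, 0], [0, 0, 0], 60]]}}

```text
t: 28.05
tool_pos: [0.531, 0.2193, 0.196]
tool_rot: [-0.376, 0.376, -0.597, 0.601]
force: [0.0, 0.3, -0.1]
finger_gap: 0.636
```

```bash
python3 m.py
python3 - <<'E'
from h import *
c=grab_frame("wrist"); b=grab_frame("side")["frame"]
for k,z in dict(bush_block=.012,jar=0,pencil=0,knob=.09).items(): print(k,[(a,ray(c,u,z).round(4)) for a,u in pt(k,c)[:1]])
cv2.imwrite("pics/d3.png",np.hstack([c["frame"][:,120:520],cv2.resize(b[150:330,240:390],(400,480))])[:,:,::-1])
E
```

```text
28.05 [0.531  0.2193 0.196 ] F [ 0.0426  0.3392 -0.1189] gap 59.79 q6 0.7466 yaw -25.8
M [-0.0624  0.0875  0.0144] eff6 0.001 v6 0.001
level [-0.3181 -0.      0.2037]
bush_block [(0.95, array([0.53  , 0.2647, 0.012 ]))]
jar [(0.89, array([0.5821, 0.0535, 0.    ]))]
pencil [(0.72, array([0.4525, 0.045 , 0.    ]))]
knob [(0.86, array([0.5291, 0.2231, 0.09  ]))]
```

View pics/d3.png

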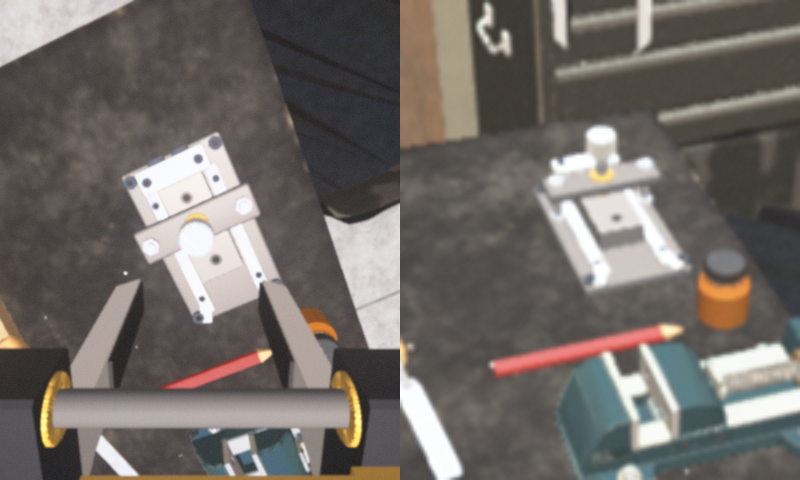

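The picture shows the bar still home, the thumbscrew lowered, the jar and pencil in place, and the gripper clear.

```bash
python3 -c "
from cell import job
print(job.sign_off())"
```

```text
the job is handed in; nothing more can be done
None
```

The bar is loaded flat in the jig, butted against the bush block, with the thumbscrew nipped up on it. I handed the job in at about 28 s of the 72 s allowed. The sign-off gives no verdict.

- **First grasp missed:** my first attempt closed the fingers above the bar without gripping it. The bar did not move, and the second attempt gripped it properly.
- **Bar position:** I slid the bar in with an 8 N grip until the arm stopped and the push rose to about 7 N. From the arm's position the bar's end is at y = 0.2627. The camera put the bush face at 0.2635–0.2647, which agrees within the 2 mm calibration.
- **Thumbscrew:** I turned it 2.67 rad clockwise. The wrist moment rose from about 0.12 N m turning freely to about 0.18–0.20 N m, and the joint-6 effort rose steadily over the last 0.3 rad.
- **Nose force:** I estimate 25–30 N from those readings. It is not measured directly, and single moment readings scatter by up to about 0.06 N m, some 30 N.
- **Last look:** the gripper was open and clear with no force on the tool, and the bar was still home. The jar and pencil were where they started, within the networks' error. I did not re-measure the wooden off-cut; nothing touched it as far as I could tell.

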